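# Put the mixed-up parts back in their sample trays

## Robot

A 6-joint arm with a two-finger parallel gripper is mounted at the origin on a cart in front of the work surface, level with it; the furniture and walls round the work are solid. World frame = base frame: x ahead of the robot, y to its left, z up, the work surface at z = 0. Lengths are in m, angles in degrees, forces in N, time in s.
With the tool pointing down it reaches from about 0.375 to 0.9 m from the base axis. Payload 3.1 kg.
Tool frame: the origin (TCP) lies at the very end of the fingers, on their centre line; the grasp point (between the pads) lies 19 mm behind it; z points along the fingers, y is the line along which they close (so a half turn about z gives the same grasp; the last joint's range is limited). The gripper opens to 87 mm and grips with 3 to 60 N. Pads are 19 mm wide; open, the fingers measure 117 mm over their backs; the gripper's body (75 mm by 190 mm) begins 51 mm behind the grasp point.
Start: joints at [56.007, 30.224, 82.088, -0, 67.689, -10.227], TCP at [0.252, 0.572, 0.223] pointing down, gripper open.
Joint ranges: [-176.69, 176.69], [-43.24, 126.21], [12.49, 139.97], [-82, 262], [0, 151.66], [-163.58, 163.58]. Speed limits (degrees/s): [159.86, 159.86, 180, 180, 180, 180].

## Interface

Orientations are given as a 3x3 rotation matrix whose columns are the frame's x, y, z axes.
In Python, from rig import bot gives the robot as it stands.
- The arm moves only by the tool move_arm, never from a script. Its argument "increments" is a list of rows, each an object with "xyz": the shift along the tool's x, y, z in mm, a list of three; "roll": the turn about the tool's z in rad; "grip": the opening in per cent of the stroke, from 0 (shut) to 100 (fully open). A call has 1 to 5 rows; each row shifts and turns the commanded pose from where the row before left it, along the tool's axes as they then stand; what a row does not reach is not made up. A row lasts 1/12 s, in which the tool goes at most 41.7 mm and 7.16 degrees, less where a joint would pass 70% of its speed; a pose out of reach is approached as far as the arm can. A call is refused whole if a number of a shift passes 41.7 or a number of a turn 0.125, either way. A call with a gripper value outside its range is refused whole. The fingers move at their own pace and stop on an object; the grip force is fixed at half the most. Time passes only in rows, so rows that do not move let the fingers close. It gives the time, the measured TCP pose, the force, the opening and the grip force at its end, in the units of the state.
- bot.read_state(): the state, without advancing time (a new reading comes with each control period).
- bot.capture(name): name is "scene" or "top"; returns (picture, depth): 400x640x3 uint8, red, green, blue; 400x640 float32, m along the optical axis (not along the pixel's ray), 0 where there is no reading.
- bot.camera_model(name): a dict with "intrinsics" (3x3 intrinsics, pixels), "D" ([k1, k2, p1, p2, k3] as OpenCV has them; the pictures are not rectified), "rvec" (rotation vector, rad) and "tvec" (3), from world to camera coordinates, as OpenCV has them. Camera axes: x right, y down, z forward; pixel columns grow to the right and rows downward; lengths in m; the calibration is good to about 2 mm. A picture is of the moment at which its call begins. camera_model takes no time and is no camera call.
- bot.hand_in(): hands the job in; it is judged then, once.
Trained networks look in the newest picture that a camera, given by its name, has taken for a name from the list of things; names that differ only in an ending like _2 or _b are one class to them, and where a whole thing is asked for, a point or a joint stands for the part that bears it (a point fixed in the world has none). Each returns a list of dicts, best first, with "conf" (0 to 1); they miss things now and then, are a little off and sometimes report something else, mostly with a low value. They report only what shows in the picture. A call takes as long as a camera call. They do not tell look-alikes from the thing itself.
- bot.spot_in(label, camera): "at" ([x, y, z] in m, in the coordinates of the camera as it stood for that picture, good to about 4 mm: the middle of the surface that is visible of it).
- bot.trace(label, camera): "mask" (400x640 bool, what is visible of it).
The state is a dict: "time_s": time; "joint_positions": joint angles; "qvel": joint speeds; "tau": joint torques, N m; "position": TCP position; "tcp_rot": TCP orientation; "force": force on the tool from outside, world axes, zero at the start; "moment": the same for the moment, N m; "opening": opening from 0.0 (shut) to 1.0 (fully open); "grasp_force": force on a finger pad.
Only numpy, scipy, OpenCV 4.12 (cv2) and the standard library are available. Lean on these libraries where they do the work, as an engineer would, in place of code of your own. Each camera call takes 0.05 s, during which the arm holds its last target. There are 200 camera calls.

## Task

The gear, the T and the straight bar are lying in each other's trays. Set one of them down in the middle of the bare wooden tile to make room, then sort them out so that each part lies flat in the middle of the tray whose ledge carries its matching sample. Do not disturb the memory stick and the comb-shaped piece lying among the trays.

Things in the scene. Friction and masses are not known exactly. Their poses are not given: they have to be found in the camera images.
- gear: the loose grey printed gear lying flat: toothed disc 46 mm across and 10 mm thick with a hub 18 mm across up to 16 mm. Origin: centre of its underside, z up; 15 g
- tee: the loose dark wooden T lying flat, 8 mm thick, 47 x 44 mm; stem 10 mm wide along its x axis, from x = -24 to +13 mm; cross-bar at x = +13 to +24 mm, from y = -22 to +22 mm. Origin: middle of the 47 x 44 mm outline, underside; z up; 12 g
- bar: the loose straight dark wooden bar lying flat, 10 mm wide (its x), 75 mm long (its y), 8 mm thick. Origin: centre of its underside; z up; 12 g
- tray_gear: fixed plywood tray for the gear: a square pan, 104 x 104 mm inside (112 outside), floor 3 mm thick, rim 3 mm above the floor; behind it (tray's +x, away from the robot) a 14 mm high, 52 mm deep ledge over its full width carries a fixed sample gear (to 30 mm above the bench). Origin: under the middle of the square pan, on the bench; the pan floor is 3 mm above it; x points to the ledge, z up
- tray_tee: fixed plywood tray for the T: a square pan, 104 x 104 mm inside (112 outside), floor 3 mm thick, rim 3 mm above the floor; behind it (tray's +x, away from the robot) a 14 mm high, 52 mm deep ledge over its full width carries a fixed sample T (to 22 mm above the bench). Origin: under the middle of the square pan, on the bench; the pan floor is 3 mm above it; x points to the ledge, z up
- tray_bar: fixed plywood tray for the straight bar: a square pan, 104 x 104 mm inside (112 outside), floor 3 mm thick, rim 3 mm above the floor; behind it (tray's +x, away from the robot) a 14 mm high, 52 mm deep ledge over its full width carries a fixed sample straight bar (to 22 mm above the bench). Origin: under the middle of the square pan, on the bench; the pan floor is 3 mm above it; x points to the ledge, z up
- park_tile: the bare brown wooden tile, fixed flat on the bench, empty at the start; 130 mm (its x) by 95 mm (its y), 8 mm thick. Origin: centre of its underside, on the bench
- usb: small blue memory stick lying loose on the bench in the row of trays and tile, between two of them (not the other one far back), 17 x 50 x 9 mm (long side its y); a bystander. Origin: centre of its underside
- comb: small loose wooden comb-shaped cut part on the bench in the row of trays and tile, between two of them, 16 x 44 x 8 mm (long side its y); a bystander. Origin: centre of its underside
There are look-alikes about, which are no part of the job. There is more than one size of the bar; the job needs the smallest.

How it is judged:
By the outcome, as a careful person would: the job done as asked, in the order asked, and still so for the second after the job is handed in, with the robot touching nothing.
It also fails if it takes over 86 s, if anything falls off the work surface, if the arm or the gripper's body presses on something with over 40 N, if the wrist force passes 120 N, or if a joint passes its speed limit or range.

## Working session

There is one attempt and no reset: what is moved stays moved. The work goes in short steps, Python scripts to look and compute and a tool call to move; the robot and the scene stay as the last step left them, time stands still between calls to the robot, and variables do not carry over. Pictures are saved under pics/ and viewed, at most 14 in all, crops included, and the job is handed in when it is done.

Besides the shell and the picture viewer there is one more tool, called after "Emit:" as a command line: name --argument value ..., lists and objects as JSON in quotes. move_arm: Moves the arm, as the interface text tells. Its arguments: {"type":"object","properties":{"increments":{"type":"array"}},"required":["increments"]}

```bash
ls; mkdir -p pics; python3 - <<'E'
from rig import bot
import cv2
for n in ("top","scene"):
    p,d=bot.capture(n); cv2.imwrite(f"pics/{n}0.png",cv2.resize(p[:,:,::-1],(800,500))); print(bot.camera_model(n))
print(bot.read_state())
E
```

```text
pics
{'intrinsics': array([[373.57399617,   0.        , 315.25630948],
       [  0.        , 373.57399617, 201.07395697],
       [  0.        ,   0.        ,   1.        ]]), 'D': array([-0.08315797,  0.        ,  0.        ,  0.        ,  0.        ]), 'rvec': array([ 2.15862656, -2.17852114,  0.05395573]), 'tvec': array([0.03643146, 0.55101056, 0.85854584])}
{'intrinsics': array([[438.30191274,   0.        , 317.00483437],
       [  0.        , 438.30191274, 200.73349802],
       [  0.        ,   0.        ,   1.        ]]), 'D': array([-0.07504947,  0.        ,  0.        ,  0.        ,  0.        ]), 'rvec': array([ 2.34902693, -0.84310778,  0.27656127]), 'tvec': array([-0.42463591,  0.32187613,  0.7803025 ])}
{'time_s': 0.1, 'joint_positions': array([ 5.60066172e+01,  3.02733096e+01,  8.21491751e+01, -8.17555007e-04,
        6.76901310e+01, -1.02280227e+01]), 'qvel': array([-0.05570641, -0.09903549, -0.07793917, -0.02630645, -0.07504634,
       -0.08320681]), 'tau': array([ 1.30460257e-04, -4.40987670e+01, -1.77151537e+01,  6.34584110e-02,
        5.34584722e-02, -3.24676853e-05]), 'position': array([0.25147664, 0.5714495 , 0.22167231]), 'tcp_rot': array([[-9.15205481e-01,  4.02986033e-01, -1.08796773e-03],
       [ 4.02987362e-01,  9.15204079e-01, -1.63699151e-03],
       [ 3.36027790e-04, -1.93662085e-03, -9.99998068e-01]]), 'force': array([ 0.56313196, -0.22716196,  0.18038887]), 'moment': array([-0.03087107, -0.00927324, -0.02145524]), 'grasp_force': 0.0, 'opening': 1.0008720927881163}
```

View pics/top0.png

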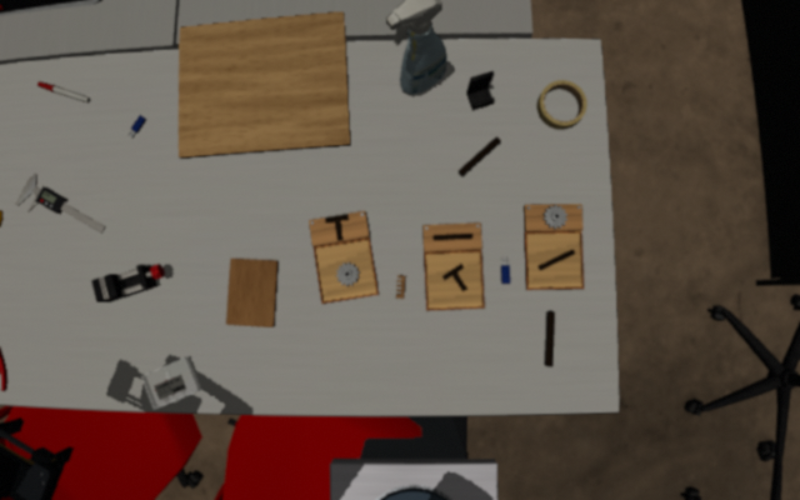

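View pics/scene0.png

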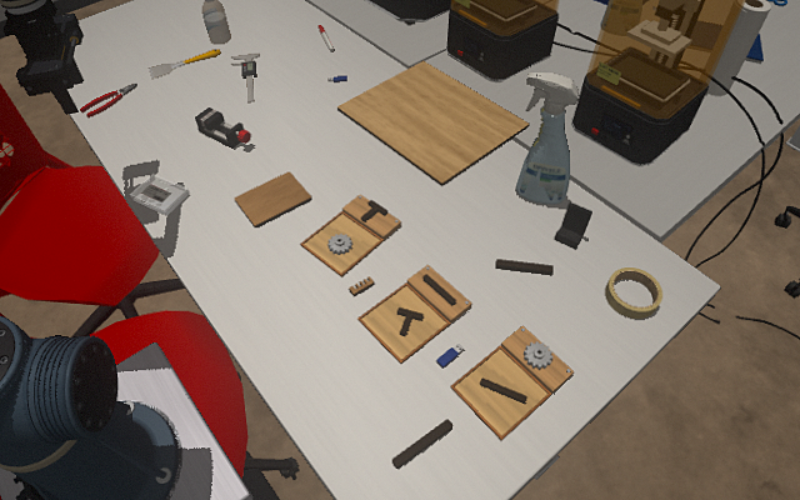

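Top picture (800 px wide): gear at (347,273) lies in the T's tray, T at (456,277) in the bar's tray, and a bar at (557,260) in the gear's tray. The tile is at (252,292), comb (401,286) and usb (505,271). Other bars are at (480,156) and (549,338), plus the ledge samples. Next I'll measure.

```bash
cat > h.py <<'E'
import numpy as np, cv2
from rig import bot
def plane(px,z,cam):
    m=bot.camera_model(cam); R,_=cv2.Rodrigues(m["rvec"]); t=m["tvec"]
    n=cv2.undistortPoints(np.float64(px).reshape(-1,1,2),m["intrinsics"],m["D"]).reshape(-1,2)
    r=np.c_[n,np.ones(len(n))]@R; c=-R.T@t
    return (c+r*((z-c[2])/r[:,2])[:,None])[:,:2]
def rect(mask,z,cam):
    v,u=np.nonzero(mask); w=plane(np.c_[u,v],z,cam)*1000
    (c,s,a)=cv2.minAreaRect(w.astype(np.float32)); return w.mean(0).round(1),np.round(c,1),np.round(s,1),round(a,1),len(u)
E
python3 - <<'E'
from h import *
Z=dict(gear=.013,tee=.011,bar=.011,tray_gear=.006,tray_tee=.006,tray_bar=.006,park_tile=.008,usb=.009,comb=.008)
for cam in ("top","scene"):
    p,d=bot.capture(cam); np.save(f"{cam}.npy",d)
    for k,z in Z.items():
        for r in bot.trace(k,cam):
            if r["conf"]>.3: print(cam,k,round(r["conf"],2),*rect(r["mask"],z,cam))
    if cam=="top": print("cam pos", -cv2.Rodrigues(bot.camera_model(cam)["rvec"])[0].T@bot.camera_model(cam)["tvec"])
p,_=bot.capture("top")
cv2.imwrite("pics/top_c.png",cv2.resize(p[150:310,160:500,::-1],(800,376),interpolation=cv2.INTER_CUBIC))
E
```

```text
top gear 0.82 [508.7 120.9] [508.5 120.5] [41.7 41.6] 26.0 260
top bar 0.73 [ 739.6 -137.4] [ 737.7 -135.2] [ 14.4 102. ] 41.1 206
top bar 0.69 [ 534.3 -279. ] [ 533.1 -277.9] [10.8 70.6] 24.3 115
top bar 0.32 [545.6 129.3] [543.6 129.2] [166.5 115.7] 8.5 3030
top tray_gear 0.87 [ 561.  -274.2] [ 559.4 -274.3] [119.3 169.6] 87.7 3117
top tray_tee 0.67 [545.8 129.9] [543.9 129.7] [167.3 116.2] 8.4 2982
top tray_bar 0.57 [524.1 -81.1] [523.4 -81.4] [161.7 112.8] 1.6 2983
top park_tile 0.79 [476.1 308.6] [476.  309.4] [ 97.8 128.3] 86.5 2064
top usb 0.68 [ 512.6 -178.3] [ 514.5 -178. ] [16.7 42.9] 88.6 123
top comb 0.39 [484.7  18.5] [484.4  17.4] [ 7.1 35.6] 89.5 47
cam pos [0.48316726 0.00737708 0.8991862 ]
scene gear 0.65 [511.  118.1] [511.1 118.5] [51.5 44.6] 55.1 276
scene tee 0.52 [504.3 -84.1] [505.1 -90.4] [46.8 35.2] 57.1 151
scene bar 0.79 [ 383. -262.] [ 384.1 -262. ] [ 17.6 105.6] 86.3 530
scene bar 0.7 [ 735.2 -136.4] [ 735.3 -136.1] [ 22.4 104. ] 41.2 356
scene bar 0.52 [ 534.1 -280.3] [ 533.3 -278.6] [16.4 74.9] 25.0 268
scene tray_gear 0.75 [ 559.5 -276.4] [ 561.5 -274.6] [171.1 113.7] 0.5 4200
scene tray_tee 0.74 [546.1 128.3] [546.5 131. ] [177.5 121.5] 10.4 2500
scene tray_tee 0.37 [ 535.4 -276.7] [ 536.1 -276.6] [15.9 72.9] 27.4 249
scene tray_bar 0.64 [522.6 -82.5] [523.9 -79.4] [169.6 121.6] 1.6 3489
scene park_tile 0.9 [474.  306.1] [475.9 307. ] [104.5 137.6] 86.3 1537
scene usb 0.76 [ 510.4 -180.5] [ 512.  -180.1] [50.9 20.3] 0.5 211
scene comb 0.53 [486.4  18.7] [486.2  18.9] [14.7 42.5] 84.9 104
```

View pics/top_c.png

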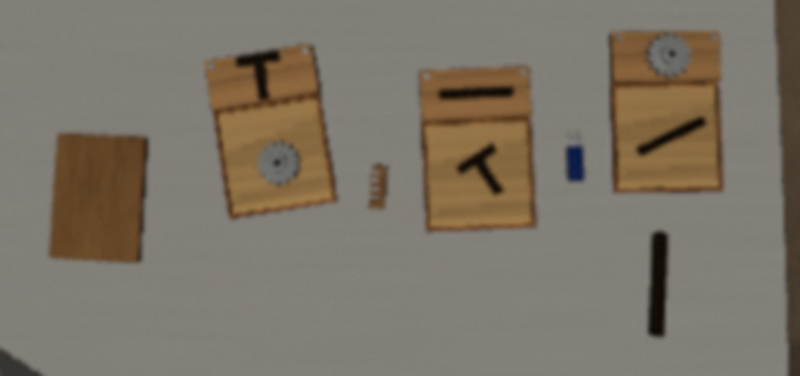

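The bar in tray_gear is about 75 mm long, while the others, at (480,156) and (549,338), are about 105 mm. So the loose bar at crop (672,136) is the one meant. The loose T and gear are the ones inside the pans; the ledge ones are samples. I'll refine the poses with silhouette fits.

```bash
cat > fit.py <<'E'
from h import *
from scipy.optimize import minimize
def box(x0,x1,y0,y1,z0,z1): return np.array([[x,y,z] for x in(x0,x1) for y in(y0,y1) for z in(z0,z1)])/1000.
def cyl(r,z0,z1): return np.array([[r*np.cos(a),r*np.sin(a),z] for a in np.arange(0,6.28,.2) for z in(z0,z1)])/1000.
TRAY=[box(-56,56,-56,56,0,6),box(56,108,-56,56,0,14)]
M=dict(tray_gear=TRAY,tray_tee=TRAY,tray_bar=TRAY,park_tile=[box(-65,65,-47.5,47.5,0,8)],
 gear=[cyl(22,0,10),cyl(9,0,16)],tee=[box(-24,13,-5,5,0,8),box(13,24,-22,22,0,8)],bar=[box(-5,5,-37.5,37.5,0,8)],
 usb=[box(-8.5,8.5,-25,25,0,9)],comb=[box(-8,8,-22,22,0,8)])
S=4
def sil(name,p,z,cam,m):
    im=np.zeros((400*S,640*S),np.uint8); c,s=np.cos(p[2]),np.sin(p[2]); R=np.array([[c,-s,0],[s,c,0],[0,0,1]])
    for b in M[name]:
        q=cv2.projectPoints(b@R.T+[p[0],p[1],z],m["rvec"],m["tvec"],m["intrinsics"],m["D"])[0].reshape(-1,2)
        cv2.fillConvexPoly(im,cv2.convexHull(np.round((q+.5)*S*16-8).astype(np.int32)),1,shift=4)
    return im>0
def obs(img,name,p0,z,cam,m,thr=None):
    big=cv2.resize(img,None,fx=S,fy=S,interpolation=cv2.INTER_CUBIC)
    hsv=cv2.cvtColor(big,cv2.COLOR_RGB2HSV); v=hsv[...,2]; s=hsv[...,1]
    g=(v<75) if name in("tee","bar") else (s<60) if name=="gear" else (s>45)
    roi=cv2.dilate(sil(name,p0,z,cam,m).astype(np.uint8),np.ones((int(9*S),)*2))>0
    g=(g&roi).astype(np.uint8)
    cs=cv2.findContours(g,cv2.RETR_EXTERNAL,cv2.CHAIN_APPROX_NONE)[0]; o=np.zeros_like(g)
    cv2.drawContours(o,[max(cs,key=cv2.contourArea)],-1,1,-1); return o>0
def fit(img,name,p0,z,cam):
    m=bot.camera_model(cam); o=obs(img,name,p0,z,cam,m)
    def f(d):
        s=sil(name,(p0[0]+d[0],p0[1]+d[1],p0[2]+d[2]*10),z,cam,m); return 1-(s&o).sum()/(s|o).sum()
    best=None
    for i in range(2):
        x0=best.x if best else np.zeros(3)
        r=minimize(f,x0,method="Nelder-Mead",options=dict(initial_simplex=x0+np.array([[0,0,0],[.006,0,0],[0,.006,0],[0,0,.02]]),xatol=1e-4,fatol=1e-4)); best=r
    x=best.x; return np.array([p0[0]+x[0],p0[1]+x[1],p0[2]+x[2]*10]),1-best.fun
def show(img,name,p0,z,cam):
    p,q=fit(img,name,p0,z,cam); print(cam,name,(p[:2]*1000).round(1),np.degrees(p[2]).round(1),"IoU",round(q,3)); return p
E
cat > m1.py <<'E'
from fit import *
G=dict(tray_gear=((.533,-.274,0),0),tray_tee=((.52,.126,.16),0),tray_bar=((.497,-.082,.03),0),park_tile=((.476,.308,-.06),0),
 gear=((.509,.12,0),.003),tee=((.505,-.087,.9),.003),bar=((.534,-.279,.43),.003))
for cam in("top","scene"):
    img,_=bot.capture(cam)
    for n,(p,z) in G.items(): show(img,n,p,z,cam)
E
python3 m1.py
```

```text
top tray_gear [ 533.  -275.3] 0.1 IoU 0.987
top tray_tee [516.6 126. ] 8.8 IoU 0.983
top tray_bar [496.9 -81.5] 1.8 IoU 0.985
top park_tile [476.4 310. ] -3.1 IoU 0.987
top gear [511.3 122.7] -4.0 IoU 0.828
top tee [496.9 -89.8] 32.4 IoU 0.759
top bar [ 533.5 -277.6] 25.4 IoU 0.819
scene tray_gear [ 534.2 -274.7] 0.3 IoU 0.91
scene tray_tee [518.1 127.6] 9.0 IoU 0.979
scene tray_bar [498.  -80.8] 1.9 IoU 0.985
scene park_tile [477.1 312.6] -3.3 IoU 0.947
scene gear [510.9 122.5] 13.4 IoU 0.882
scene tee [497.8 -89.5] 34.2 IoU 0.778
scene bar [ 534.7 -278.8] 24.2 IoU 0.817
```

```bash
cat > go.py <<'E'
import sys; from h import *
# go.py x y z [yaw of closing axis deg]  (mm): needed roll and shift in tool axes (after roll)
def go(x,y,z,yaw=None,s=None):
    s=s or bot.read_state(); R=s["tcp_rot"]; p=s["position"]*1000
    cur=np.degrees(np.arctan2(R[1,1],R[0,1])); yaw=cur if yaw is None else yaw
    d=(yaw-cur+90)%180-90; a=np.radians(cur+d)
    ty=np.array([np.cos(a),np.sin(a)]); tx=np.array([-ty[1],ty[0]])  # z down: x = y cross z
    D=np.array([x,y])-p[:2]
    print("t",round(s["time_s"],2),"tcp",p.round(1),"yaw",cur.round(1),"q6",s["joint_positions"][5].round(0),"open",round(s["opening"],3),"gf",round(s["grasp_force"],1))
    print("roll(rad)",-np.radians(d).round(3),"tool xyz",(D@tx).round(1),(D@ty).round(1),round(p[2]-z,1), "check tx",R[:2,0].round(2))
if __name__=="__main__": go(*map(float,sys.argv[1:]))
E
python3 go.py 511 122.6 80 123.5
```

```text
t 1.25 tcp [251.8 572.  222.6] yaw 66.2 q6 -10.0 open 1.0 gf 0.0
roll(rad) -0.999 tool xyz 31.9 -517.8 142.6 check tx [-0.92  0.4 ]
```

Emit:
move_arm --increments '[{"xyz": [0, 0, 10], "roll": -0.125, "grip": 75}, {"xyz": [0, 0, 10], "roll": -0.125, "grip": 75}, {"xyz": [0, 0, 10], "roll": -0.125, "grip": 75}, {"xyz": [0, 0, 10], "roll": -0.125, "grip": 75}]'

```text
time_s: 1.58
position: [0.2519, 0.5721, 0.1823]
tcp_rot: [[-0.996, -0.091, 0.0], [-0.091, 0.996, 0.0], [-0.0, 0.0, -1.0]]
force: [-0.6, -0.1, 0.3]
opening: 0.798
grasp_force: 0.0
```

Emit:
move_arm --increments '[{"xyz": [0, 0, 10], "roll": -0.124, "grip": 75}, {"xyz": [0, 0, 10], "roll": -0.125, "grip": 75}, {"xyz": [0, 0, 10], "roll": -0.125, "grip": 75}, {"xyz": [0, 0, 10], "roll": -0.125, "grip": 75}]'

```text
time_s: 1.92
position: [0.2519, 0.5721, 0.1421]
tcp_rot: [[-0.831, -0.557, 0.0], [-0.557, 0.831, 0.0], [-0.0, 0.0, -1.0]]
force: [-0.4, 0.7, -0.5]
opening: 0.752
grasp_force: 0.0
```

Emit:
move_arm --increments '[{"xyz": [2.5, -40, 5], "roll": 0, "grip": 75}, {"xyz": [2.5, -40, 5], "roll": 0, "grip": 75}, {"xyz": [2.5, -40, 5], "roll": 0, "grip": 75}, {"xyz": [2.5, -40, 5], "roll": 0, "grip": 75}, {"xyz": [2.5, -40, 5], "roll": 0, "grip": 75}]'

```text
time_s: 2.33
position: [0.3524, 0.397, 0.1175]
tcp_rot: [[-0.834, -0.552, 0.001], [-0.552, 0.834, 0.0], [-0.001, -0.0, -1.0]]
force: [1.0, -0.3, -0.8]
opening: 0.752
grasp_force: 0.0
```

Emit:
move_arm --increments '[{"xyz": [2.5, -40, 5], "roll": 0, "grip": 75}, {"xyz": [2.5, -40, 5], "roll": 0, "grip": 75}, {"xyz": [2.5, -40, 5], "roll": 0, "grip": 75}, {"xyz": [2.5, -40, 5], "roll": 0, "grip": 75}, {"xyz": [2.5, -40, 5], "roll": 0, "grip": 75}]'

```text
time_s: 2.75
position: [0.4527, 0.2229, 0.0926]
tcp_rot: [[-0.834, -0.552, 0.001], [-0.552, 0.834, 0.0], [-0.001, -0.0, -1.0]]
force: [0.2, 1.0, 0.2]
opening: 0.75
grasp_force: 0.0
```

Emit:
move_arm --increments '[{"xyz": [2, -40, 4], "roll": 0, "grip": 75}, {"xyz": [2, -40, 4], "roll": 0, "grip": 75}, {"xyz": [2, -38, 4], "roll": 0, "grip": 75}, {"xyz": [0, 0, 0], "roll": 0, "grip": 75}, {"xyz": [0, 0, 0], "roll": 0, "grip": 75}]'

```text
time_s: 3.17
position: [0.5133, 0.1208, 0.0804]
tcp_rot: [[-0.837, -0.548, 0.001], [-0.548, 0.837, 0.0], [-0.001, -0.0, -1.0]]
force: [0.1, -0.1, -0.1]
opening: 0.749
grasp_force: 0.0
```

```bash
python3 go.py 511 122.6 7 123.5
```

```text
t 3.17 tcp [513.3 120.8  80.4] yaw 123.2 q6 -122.0 open 0.749 gf 0.0
roll(rad) -0.005 tool xyz 0.9 2.7 73.4 check tx [-0.84 -0.55]
```

Emit:
move_arm --increments '[{"xyz": [1, 2.7, 30], "roll": 0, "grip": 75}, {"xyz": [0, 0, 30], "roll": 0, "grip": 75}, {"xyz": [0, 0, 13.5], "roll": 0, "grip": 75}, {"xyz": [0, 0, 0], "roll": 0, "grip": 75}, {"xyz": [0, 0, 0], "roll": 0, "grip": 20}]'

```text
time_s: 3.58
position: [0.5082, 0.1257, 0.0068]
tcp_rot: [[-0.833, -0.553, -0.002], [-0.553, 0.833, 0.0], [0.002, 0.001, -1.0]]
force: [-0.6, -0.0, -0.8]
opening: 0.72
grasp_force: 0.0
```

Emit:
move_arm --increments '[{"xyz": [0, 0, 0], "roll": 0, "grip": 20}, {"xyz": [0, 0, 0], "roll": 0, "grip": 20}, {"xyz": [0, 0, 0], "roll": 0, "grip": 20}, {"xyz": [0, 0, 0], "roll": 0, "grip": 20}]'

```text
time_s: 3.92
position: [0.5099, 0.1248, 0.0081]
tcp_rot: [[-0.834, -0.552, 0.002], [-0.552, 0.834, 0.0], [-0.002, -0.001, -1.0]]
force: [-0.8, 2.2, 3.5]
opening: 0.511
grasp_force: 30.0
```

Emit:
move_arm --increments '[{"xyz": [0, 0, -20], "roll": 0, "grip": 20}, {"xyz": [0, 0, -30], "roll": 0, "grip": 20}, {"xyz": [0, 0, -30], "roll": 0, "grip": 20}, {"xyz": [0, 0, 0], "roll": 0, "grip": 20}]'

```text
time_s: 4.25
position: [0.5129, 0.1247, 0.0921]
tcp_rot: [[-0.834, -0.552, 0.01], [-0.552, 0.834, 0.0], [-0.009, -0.005, -1.0]]
force: [0.3, 0.6, -0.7]
opening: 0.51
grasp_force: 30.0
```

```bash
python3 go.py 476.7 311 12 123.5
```

```text
t 4.25 tcp [512.9 124.7  92.1] yaw 123.5 q6 -122.0 open 0.51 gf 30.0
roll(rad) -0.0 tool xyz -72.7 175.3 80.1 check tx [-0.83 -0.55]
```

Emit:
move_arm --increments '[{"xyz": [-14.5, 35, 0], "roll": 0, "grip": 20}, {"xyz": [-14.5, 35, 0], "roll": 0, "grip": 20}, {"xyz": [-14.5, 35, 0], "roll": 0, "grip": 20}, {"xyz": [-14.5, 35, 0], "roll": 0, "grip": 20}, {"xyz": [-14.5, 35, 0], "roll": 0, "grip": 20}]'

```text
time_s: 4.67
position: [0.4726, 0.3119, 0.0871]
tcp_rot: [[-0.835, -0.551, 0.0], [-0.551, 0.835, -0.0], [0.0, -0.0, -1.0]]
force: [0.2, 0.2, 0.8]
opening: 0.513
grasp_force: 30.0
```

Emit:
move_arm --increments '[{"xyz": [0, 0, 20], "roll": 0, "grip": 20}, {"xyz": [0, 0, 20], "roll": 0, "grip": 20}, {"xyz": [0, 0, 0], "roll": 0, "grip": 20}, {"xyz": [0, 0, 0], "roll": 0, "grip": 20}]'

```text
time_s: 5.0
position: [0.4721, 0.3101, 0.0462]
tcp_rot: [[-0.834, -0.552, -0.003], [-0.552, 0.834, -0.001], [0.003, 0.001, -1.0]]
force: [0.5, 0.3, -0.5]
opening: 0.509
grasp_force: 30.0
```

```bash
python3 go.py 476.7 311 13.5 123.5
```

```text
t 5.0 tcp [472.1 310.1  46.2] yaw 123.5 q6 -102.0 open 0.509 gf 30.0
roll(rad) -0.0 tool xyz -4.3 -1.8 32.7 check tx [-0.83 -0.55]
```

Emit:
move_arm --increments '[{"xyz": [-4, -2, 15], "roll": 0, "grip": 20}, {"xyz": [0, 0, 12], "roll": 0, "grip": 20}, {"xyz": [0, 0, 5.5], "roll": 0, "grip": 20}, {"xyz": [0, 0, 0], "roll": 0, "grip": 20}, {"xyz": [0, 0, 0], "roll": 0, "grip": 75}]'

```text
time_s: 5.42
position: [0.4776, 0.3106, 0.0146]
tcp_rot: [[-0.835, -0.551, -0.001], [-0.551, 0.835, -0.0], [0.001, 0.0, -1.0]]
force: [0.1, -0.0, 0.5]
opening: 0.535
grasp_force: 0.0
```

Emit:
move_arm --increments '[{"xyz": [0, 0, 0], "roll": 0, "grip": 75}, {"xyz": [0, 0, 0], "roll": 0, "grip": 75}, {"xyz": [0, 0, -25], "roll": 0, "grip": 60}, {"xyz": [0, 0, -35], "roll": 0, "grip": 50}, {"xyz": [0, 0, 0], "roll": 0, "grip": 45}]'

```text
time_s: 5.83
position: [0.4813, 0.3126, 0.08]
tcp_rot: [[-0.834, -0.552, 0.01], [-0.552, 0.834, 0.004], [-0.01, -0.002, -1.0]]
force: [1.4, 0.0, 0.0]
opening: 0.588
grasp_force: 0.0
```

```bash
python3 -c "
import numpy as np
a=np.radians(33.3); print(497.3+1*np.cos(a),-89.7+1*np.sin(a))"; python3 go.py 498.1 -89.1 50 123.3
```

```text
498.1358073613683 -89.15097718200187
t 5.83 tcp [481.3 312.6  80. ] yaw 123.5 q6 -102.0 open 0.588 gf 0.0
roll(rad) 0.003 tool xyz 206.5 -345.0 30.0 check tx [-0.83 -0.55]
```

Emit:
move_arm --increments '[{"xyz": [20.5, -34.5, 0], "roll": 0, "grip": 45}, {"xyz": [20.5, -34.5, 0], "roll": 0, "grip": 45}, {"xyz": [20.5, -34.5, 0], "roll": 0, "grip": 45}, {"xyz": [20.5, -34.5, 0], "roll": 0, "grip": 45}, {"xyz": [20.5, -34.5, 0], "roll": 0, "grip": 45}]'

```text
time_s: 6.25
position: [0.4875, 0.1091, 0.0751]
tcp_rot: [[-0.834, -0.552, 0.002], [-0.552, 0.834, -0.0], [-0.001, -0.001, -1.0]]
force: [-0.4, 0.0, -0.5]
opening: 0.453
grasp_force: 0.0
```

Emit:
move_arm --increments '[{"xyz": [20.5, -34.5, 0], "roll": 0, "grip": 45}, {"xyz": [20.5, -34.5, 0], "roll": 0, "grip": 45}, {"xyz": [20.5, -34.5, 0], "roll": 0, "grip": 45}, {"xyz": [20.5, -34.5, 0], "roll": 0, "grip": 45}, {"xyz": [20.5, -34.5, 0], "roll": 0, "grip": 45}]'

```text
time_s: 6.67
position: [0.497, -0.0919, 0.075]
tcp_rot: [[-0.834, -0.551, 0.001], [-0.551, 0.834, -0.0], [-0.001, -0.001, -1.0]]
force: [0.7, 1.3, 0.9]
opening: 0.452
grasp_force: 0.0
```

Emit:
move_arm --increments '[{"xyz": [0, 0, 0], "roll": 0, "grip": 45}, {"xyz": [0, 0, 0], "roll": 0, "grip": 45}, {"xyz": [0, 0, 0], "roll": 0, "grip": 45}]'

```text
time_s: 6.92
position: [0.4966, -0.0896, 0.0747]
tcp_rot: [[-0.835, -0.551, -0.0], [-0.551, 0.835, 0.001], [0.0, 0.001, -1.0]]
force: [0.5, 0.3, -0.0]
opening: 0.449
grasp_force: 0.0
```

```bash
python3 - <<'E'
from fit import *
from go import go
for cam in("top","scene"):
    img,_=bot.capture(cam); show(img,"gear",(.477,.311,0),.008,cam)
    if cam=="scene": cv2.imwrite("pics/s1.png",img[80:360,100:500,::-1])
go(498.1,-89.1,5,123.3)
E
```

```text
top gear [476.2 310.4] 6.2 IoU 0.862
scene gear [476.3 310.6] -2.7 IoU 0.896
t 7.02 tcp [496.4 -88.3  74.6] yaw 123.6 q6 -146.0 open 0.45 gf 0.0
roll(rad) 0.005 tool xyz -1.0 -1.6 69.6 check tx [-0.83 -0.55]
```

View pics/s1.png

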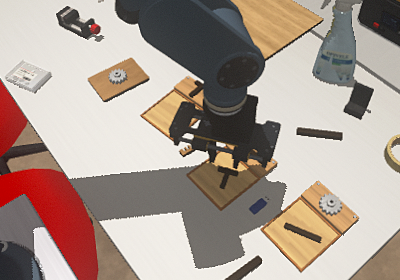

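The gear lies on the tile at crop (118,77), and the fit puts it at the centre within 1 mm. Gripper stands over the T at (225,178).

Emit:
move_arm --increments '[{"xyz": [-1, -1, 30], "roll": 0, "grip": 45}, {"xyz": [0, 0, 30], "roll": 0, "grip": 45}, {"xyz": [0, 0, 9.5], "roll": 0, "grip": 45}, {"xyz": [0, 0, 0], "roll": 0, "grip": 45}, {"xyz": [0, 0, 0], "roll": 0, "grip": 0}]'

```text
time_s: 7.43
position: [0.498, -0.0885, 0.005]
tcp_rot: [[-0.833, -0.554, -0.001], [-0.554, 0.833, 0.001], [0.001, 0.001, -1.0]]
force: [0.4, 0.4, -0.2]
opening: 0.423
grasp_force: 0.0
```

Emit:
move_arm --increments '[{"xyz": [0, 0, 0], "roll": 0, "grip": 0}, {"xyz": [0, 0, 0], "roll": 0, "grip": 0}, {"xyz": [0, 0, 0], "roll": 0, "grip": 0}, {"xyz": [0, 0, 0], "roll": 0, "grip": 0}, {"xyz": [0, 0, 0], "roll": 0, "grip": 0}]'

```text
time_s: 7.85
position: [0.4985, -0.09, 0.0053]
tcp_rot: [[-0.834, -0.551, 0.0], [-0.551, 0.834, -0.0], [-0.0, -0.0, -1.0]]
force: [0.2, 0.2, 1.3]
opening: 0.108
grasp_force: 30.0
```

Emit:
move_arm --increments '[{"xyz": [0, 0, -25], "roll": 0, "grip": 0}, {"xyz": [0, 0, -35], "roll": 0, "grip": 0}, {"xyz": [0, 0, 0], "roll": 0, "grip": 0}, {"xyz": [0, 0, 0], "roll": 0, "grip": 0}]'

```text
time_s: 8.18
position: [0.4997, -0.0907, 0.0667]
tcp_rot: [[-0.834, -0.551, 0.004], [-0.551, 0.834, -0.002], [-0.002, -0.004, -1.0]]
force: [-1.1, 0.1, -0.8]
opening: 0.113
grasp_force: 30.0
```

```bash
python3 - <<'E'
from fit import *
from go import go
a=np.radians(8.9); go(517.4+np.cos(a),126.8+np.sin(a),5,98.9)
img,_=bot.capture("scene"); cv2.imwrite("pics/s2.png",cv2.resize(img[160:300,230:430,::-1],(800,560),interpolation=cv2.INTER_CUBIC))
E
```

```text
t 8.18 tcp [499.7 -90.7  66.7] yaw 123.5 q6 -146.0 open 0.113 gf 30.0
roll(rad) 0.429 tool xyz -52.1 212.2 61.7 check tx [-0.83 -0.55]
```

View pics/s2.png

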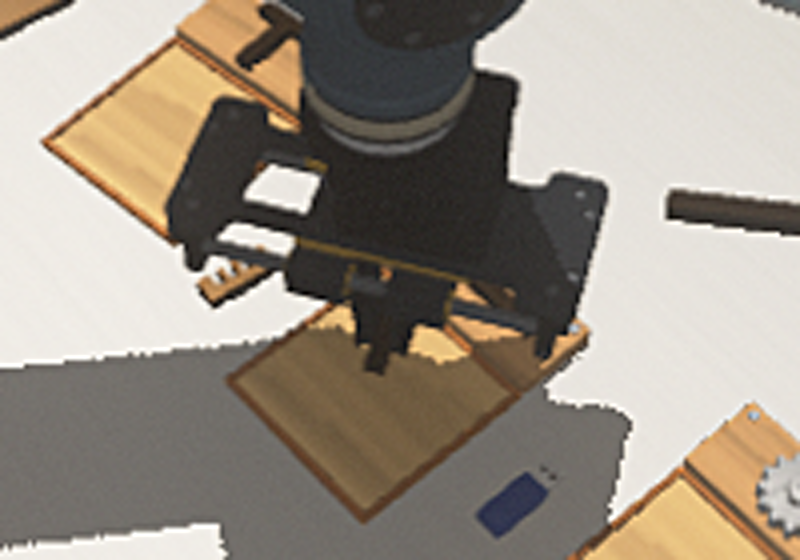

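The T is held (stem at crop (375,365)), and its pan is empty. On to tray_tee.

Emit:
move_arm --increments '[{"xyz": [0, 0, -5], "roll": 0.107, "grip": 0}, {"xyz": [0, 0, -5], "roll": 0.107, "grip": 0}, {"xyz": [0, 0, 0], "roll": 0.107, "grip": 0}, {"xyz": [0, 0, 0], "roll": 0.107, "grip": 0}]'

```text
time_s: 8.57
position: [0.4975, -0.0899, 0.074]
tcp_rot: [[-0.989, -0.15, -0.002], [-0.15, 0.989, 0.001], [0.002, 0.001, -1.0]]
force: [-0.7, -0.3, 0.1]
opening: 0.11
grasp_force: 30.0
```

Emit:
move_arm --increments '[{"xyz": [-8.5, 35.5, 0], "roll": 0, "grip": 0}, {"xyz": [-8.5, 35.5, 0], "roll": 0, "grip": 0}, {"xyz": [-8.5, 35.5, 0], "roll": 0, "grip": 0}, {"xyz": [-8.5, 35.5, 0], "roll": 0, "grip": 0}, {"xyz": [-8.5, 35.5, 0], "roll": 0, "grip": 0}]'

```text
time_s: 8.98
position: [0.5115, 0.0933, 0.0735]
tcp_rot: [[-0.988, -0.155, -0.003], [-0.155, 0.988, 0.0], [0.003, 0.001, -1.0]]
force: [-0.2, 0.0, -0.6]
opening: 0.11
grasp_force: 30.0
```

Emit:
move_arm --increments '[{"xyz": [-8.5, 35, 0], "roll": 0, "grip": 0}, {"xyz": [0, 0, 25], "roll": 0, "grip": 0}, {"xyz": [0, 0, 15], "roll": 0, "grip": 0}, {"xyz": [0, 0, 0], "roll": 0, "grip": 0}, {"xyz": [0, 0, 0], "roll": 0, "grip": 0}]'

```text
time_s: 9.4
position: [0.514, 0.1278, 0.0333]
tcp_rot: [[-0.988, -0.156, -0.005], [-0.156, 0.988, -0.0], [0.005, 0.001, -1.0]]
force: [0.4, -0.7, 0.5]
opening: 0.11
grasp_force: 30.0
```

```bash
python3 go.py 518.4 127 5.5 98.9
```

```text
t 9.4 tcp [514.  127.8  33.3] yaw 99.0 q6 -97.0 open 0.11 gf 30.0
roll(rad) 0.001 tool xyz -4.2 -1.4 27.8 check tx [-0.99 -0.16]
```

Emit:
move_arm --increments '[{"xyz": [-3, -1, 15], "roll": 0, "grip": 0}, {"xyz": [0, 0, 9], "roll": 0, "grip": 0}, {"xyz": [0, 0, 3.5], "roll": 0, "grip": 0}, {"xyz": [0, 0, 0], "roll": 0, "grip": 0}, {"xyz": [0, 0, 0], "roll": 0, "grip": 0}]'

```text
time_s: 9.82
position: [0.5187, 0.1269, 0.0077]
tcp_rot: [[-0.988, -0.155, -0.0], [-0.155, 0.988, 0.0], [0.0, 0.0, -1.0]]
force: [-0.2, -0.2, 0.7]
opening: 0.106
grasp_force: 30.0
```

```bash
python3 go.py 518.4 127 5 98.9
```

```text
t 9.82 tcp [518.7 126.9   7.7] yaw 98.9 q6 -97.0 open 0.106 gf 30.0
roll(rad) 0.0 tool xyz 0.3 0.2 2.7 check tx [-0.99 -0.15]
```

Emit:
move_arm --increments '[{"xyz": [0, 0, 2], "roll": 0, "grip": 0}, {"xyz": [0, 0, 0], "roll": 0, "grip": 0}, {"xyz": [0, 0, 0], "roll": 0, "grip": 35}, {"xyz": [0, 0, 0], "roll": 0, "grip": 35}, {"xyz": [0, 0, 0], "roll": 0, "grip": 35}]'

```text
time_s: 10.23
position: [0.519, 0.1272, 0.0058]
tcp_rot: [[-0.988, -0.156, 0.001], [-0.156, 0.988, 0.0], [-0.001, -0.0, -1.0]]
force: [-0.4, 0.9, 0.0]
opening: 0.258
grasp_force: 0.0
```

Emit:
move_arm --increments '[{"xyz": [0, 0, -20], "roll": 0, "grip": 35}, {"xyz": [0, 0, -30], "roll": 0, "grip": 45}, {"xyz": [0, 0, -20], "roll": 0, "grip": 45}]'

```text
time_s: 10.48
position: [0.519, 0.1273, 0.0769]
tcp_rot: [[-0.988, -0.156, 0.0], [-0.156, 0.988, 0.0], [-0.0, -0.0, -1.0]]
force: [0.1, -0.5, -0.7]
opening: 0.407
grasp_force: 0.0
```

```bash
python3 go.py 534.1 -278.2 60 24.8
```

```text
t 10.48 tcp [519.  127.3  76.9] yaw 99.0 q6 -97.0 open 0.407 gf 0.0
roll(rad) 1.294 tool xyz -374.4 -156.4 16.9 check tx [-0.99 -0.16]
```

Emit:
move_arm --increments '[{"xyz": [0, 0, 0], "roll": 0.12, "grip": 45}, {"xyz": [0, 0, 0], "roll": 0.12, "grip": 45}, {"xyz": [0, 0, 0], "roll": 0.12, "grip": 45}, {"xyz": [0, 0, 0], "roll": 0.12, "grip": 45}, {"xyz": [0, 0, 0], "roll": 0.12, "grip": 45}]'

```text
time_s: 10.9
position: [0.5188, 0.1272, 0.0758]
tcp_rot: [[-0.901, 0.435, 0.0], [0.435, 0.901, -0.0], [-0.0, 0.0, -1.0]]
force: [0.2, 0.1, 0.0]
opening: 0.452
grasp_force: 0.0
```

Emit:
move_arm --increments '[{"xyz": [0, 0, 0], "roll": 0.12, "grip": 45}, {"xyz": [0, 0, 0], "roll": 0.12, "grip": 45}, {"xyz": [0, 0, 0], "roll": 0.12, "grip": 45}, {"xyz": [0, 0, 0], "roll": 0.12, "grip": 45}, {"xyz": [0, 0, 0], "roll": 0.12, "grip": 45}]'

```text
time_s: 11.32
position: [0.5188, 0.1273, 0.0757]
tcp_rot: [[-0.498, 0.867, 0.0], [0.867, 0.498, 0.0], [-0.0, 0.0, -1.0]]
force: [0.8, -0.4, 0.2]
opening: 0.45
grasp_force: 0.0
```

Emit:
move_arm --increments '[{"xyz": [0, 0, 0], "roll": 0.094, "grip": 45}, {"xyz": [-34, -14.2, 0], "roll": 0, "grip": 45}, {"xyz": [-34, -14.2, 0], "roll": 0, "grip": 45}, {"xyz": [-34, -14.2, 0], "roll": 0, "grip": 45}, {"xyz": [-34, -14.2, 0], "roll": 0, "grip": 45}]'

```text
time_s: 11.73
position: [0.5242, -0.0212, 0.0757]
tcp_rot: [[-0.421, 0.907, 0.0], [0.907, 0.421, -0.0], [-0.0, 0.0, -1.0]]
force: [1.0, 0.4, 0.7]
opening: 0.451
grasp_force: 0.0
```

Emit:
move_arm --increments '[{"xyz": [-34, -14.2, 0], "roll": 0, "grip": 45}, {"xyz": [-34, -14.2, 0], "roll": 0, "grip": 45}, {"xyz": [-34, -14.2, 0], "roll": 0, "grip": 45}, {"xyz": [-34, -14.2, 0], "roll": 0, "grip": 45}, {"xyz": [-34, -14.2, 0], "roll": 0, "grip": 45}]'

```text
time_s: 12.15
position: [0.5309, -0.206, 0.0757]
tcp_rot: [[-0.419, 0.908, 0.0], [0.908, 0.419, 0.0], [0.0, 0.0, -1.0]]
force: [1.3, 0.0, 1.4]
opening: 0.448
grasp_force: 0.0
```

Emit:
move_arm --increments '[{"xyz": [-34, -14.2, 0], "roll": 0, "grip": 45}, {"xyz": [-34, -14.2, 0], "roll": 0, "grip": 45}, {"xyz": [0, 0, 16], "roll": 0, "grip": 45}, {"xyz": [0, 0, 0], "roll": 0, "grip": 45}, {"xyz": [0, 0, 0], "roll": 0, "grip": 45}]'

```text
time_s: 12.57
position: [0.5325, -0.2769, 0.0587]
tcp_rot: [[-0.419, 0.908, -0.003], [0.908, 0.419, 0.003], [0.004, -0.002, -1.0]]
force: [0.3, 0.2, -0.4]
opening: 0.449
grasp_force: 0.0
```

```bash
python3 - <<'E'
from fit import *
from go import go
for cam in("top","scene"):
    img,_=bot.capture(cam); show(img,"tee",(.5175,.127,.155),.003,cam)
    if cam=="top": cv2.imwrite("pics/t3.png",cv2.resize(img[150:310,160:500,::-1],(800,376),interpolation=cv2.INTER_CUBIC))
go(534.1,-278.2,5,24.8)
E
```

```text
top tee [519.  125.8] 11.5 IoU 0.616
scene tee [520.1 126.7] 9.3 IoU 0.404
t 12.67 tcp [ 533.5 -276.2   59.6] yaw 24.9 q6 -63.0 open 0.448 gf 0.0
roll(rad) 0.001 tool xyz -2.0 -0.3 54.6 check tx [-0.42  0.91]
```

View pics/t3.png

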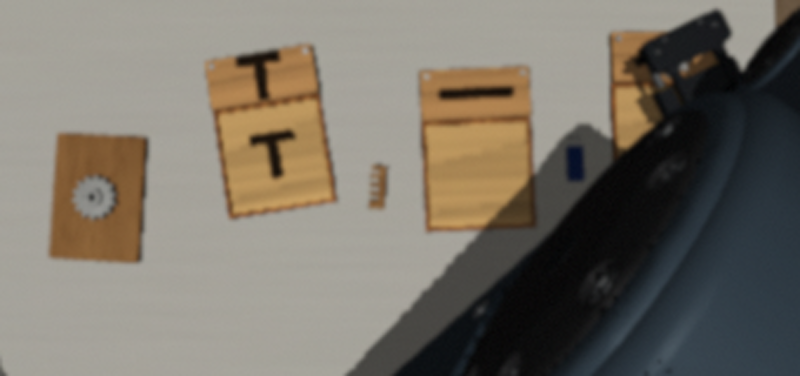

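The T lies flat mid-pan in tray_tee at crop (274,152), with the gear on the tile and the usb and comb unmoved. Now I'll pick up the bar.

Emit:
move_arm --increments '[{"xyz": [-1, 0, 30], "roll": 0, "grip": 45}, {"xyz": [0, 0, 16], "roll": 0, "grip": 45}, {"xyz": [0, 0, 8], "roll": 0, "grip": 45}, {"xyz": [0, 0, 0], "roll": 0, "grip": 45}, {"xyz": [0, 0, 0], "roll": 0, "grip": 0}]'

```text
time_s: 13.08
position: [0.5348, -0.2779, 0.006]
tcp_rot: [[-0.421, 0.907, -0.0], [0.907, 0.421, 0.0], [0.0, -0.0, -1.0]]
force: [-0.6, -0.3, 0.5]
opening: 0.424
grasp_force: 0.0
```

Emit:
move_arm --increments '[{"xyz": [0, 0, 0], "roll": 0, "grip": 0}, {"xyz": [0, 0, 0], "roll": 0, "grip": 0}, {"xyz": [0, 0, 0], "roll": 0, "grip": 0}, {"xyz": [0, 0, 0], "roll": 0, "grip": 0}, {"xyz": [0, 0, 0], "roll": 0, "grip": 0}]'

```text
time_s: 13.5
position: [0.5346, -0.2789, 0.0061]
tcp_rot: [[-0.42, 0.908, 0.001], [0.908, 0.42, -0.0], [-0.001, 0.0, -1.0]]
force: [1.0, 0.0, 1.6]
opening: 0.106
grasp_force: 30.0
```

Emit:
move_arm --increments '[{"xyz": [0, 0, -25], "roll": 0, "grip": 0}, {"xyz": [0, 0, -30], "roll": 0.1, "grip": 0}, {"xyz": [0, 0, -15], "roll": 0.1, "grip": 0}, {"xyz": [0, 0, 0], "roll": 0.1, "grip": 0}, {"xyz": [0, 0, 0], "roll": 0.1, "grip": 0}]'

```text
time_s: 13.92
position: [0.5352, -0.2795, 0.0774]
tcp_rot: [[-0.028, 1.0, 0.003], [1.0, 0.028, -0.002], [-0.002, 0.003, -1.0]]
force: [0.3, -0.2, -0.6]
opening: 0.109
grasp_force: 30.0
```

```bash
python3 go.py 497.4 -81.2 60 1.8
```

```text
t 13.92 tcp [ 535.2 -279.5   77.4] yaw 1.6 q6 -40.0 open 0.109 gf 30.0
roll(rad) -0.003 tool xyz 199.4 -31.6 17.4 check tx [-0.03  1.  ]
```

Emit:
move_arm --increments '[{"xyz": [39, -6.5, 0], "roll": 0, "grip": 0}, {"xyz": [39, -6.5, 0], "roll": 0, "grip": 0}, {"xyz": [39, -6.5, 0], "roll": 0, "grip": 0}, {"xyz": [39, -6.5, 0], "roll": 0, "grip": 0}, {"xyz": [39, -6.5, 0], "roll": 0, "grip": 0}]'

```text
time_s: 14.33
position: [0.4948, -0.0836, 0.0758]
tcp_rot: [[-0.032, 0.999, 0.0], [0.999, 0.032, -0.0], [-0.0, 0.0, -1.0]]
force: [1.1, -0.7, 0.6]
opening: 0.105
grasp_force: 30.0
```

Emit:
move_arm --increments '[{"xyz": [4, 0, 25], "roll": 0, "grip": 0}, {"xyz": [0, 0, 20], "roll": 0, "grip": 0}, {"xyz": [0, 0, 0], "roll": 0, "grip": 0}, {"xyz": [0, 0, 0], "roll": 0, "grip": 0}, {"xyz": [0, 0, 0], "roll": 0, "grip": 0}]'

```text
time_s: 14.75
position: [0.496, -0.0815, 0.0311]
tcp_rot: [[-0.032, 0.999, 0.001], [0.999, 0.032, -0.0], [-0.0, 0.001, -1.0]]
force: [-0.0, -0.3, 0.0]
opening: 0.103
grasp_force: 30.0
```

```bash
python3 go.py 497.4 -81.2 6.3 1.8
```

```text
t 14.75 tcp [496.  -81.5  31.1] yaw 1.9 q6 -24.0 open 0.103 gf 30.0
roll(rad) 0.001 tool xyz 0.3 1.4 24.8 check tx [-0.03  1.  ]
```

Emit:
move_arm --increments '[{"xyz": [0, 1.5, 15], "roll": 0, "grip": 0}, {"xyz": [0, 0, 7], "roll": 0, "grip": 0}, {"xyz": [0, 0, 3], "roll": 0, "grip": 0}, {"xyz": [0, 0, 0], "roll": 0, "grip": 0}, {"xyz": [0, 0, 0], "roll": 0, "grip": 0}]'

```text
time_s: 15.17
position: [0.4972, -0.0814, 0.0061]
tcp_rot: [[-0.032, 0.999, 0.001], [0.999, 0.032, -0.0], [-0.0, 0.001, -1.0]]
force: [0.1, 0.1, -0.9]
opening: 0.11
grasp_force: 30.0
```

```bash
python3 go.py 497.4 -81.2 6 1.8
```

```text
t 15.17 tcp [497.2 -81.4   6.1] yaw 1.8 q6 -24.0 open 0.11 gf 30.0
roll(rad) 0.001 tool xyz 0.2 0.2 0.1 check tx [-0.03  1.  ]
```

Emit:
move_arm --increments '[{"xyz": [0, 0, 0], "roll": 0, "grip": 35}, {"xyz": [0, 0, 0], "roll": 0, "grip": 35}, {"xyz": [0, 0, 0], "roll": 0, "grip": 35}, {"xyz": [0, 0, -20], "roll": 0, "grip": 35}, {"xyz": [0, 0, -30], "roll": 0, "grip": 65}]'

```text
time_s: 15.58
position: [0.4948, -0.0802, 0.054]
tcp_rot: [[-0.033, 0.999, -0.006], [0.999, 0.033, 0.002], [0.003, -0.006, -1.0]]
force: [-0.4, -0.7, -0.5]
opening: 0.357
grasp_force: 0.0
```

Emit:
move_arm --increments '[{"xyz": [0, 0, -20], "roll": 0, "grip": 65}, {"xyz": [40, 0, 0], "roll": 0, "grip": 65}, {"xyz": [40, 0, 0], "roll": 0, "grip": 65}, {"xyz": [40, 0, 0], "roll": 0, "grip": 65}, {"xyz": [40, 0, 0], "roll": 0, "grip": 65}]'

```text
time_s: 16.0
position: [0.4914, 0.0803, 0.0759]
tcp_rot: [[-0.031, 1.0, 0.0], [1.0, 0.031, 0.0], [0.0, 0.0, -1.0]]
force: [0.7, 0.3, 0.7]
opening: 0.632
grasp_force: 0.0
```

Emit:
move_arm --increments '[{"xyz": [40, 0, 0], "roll": 0, "grip": 65}, {"xyz": [40, 0, 0], "roll": 0, "grip": 65}, {"xyz": [40, 0, 0], "roll": 0, "grip": 65}, {"xyz": [40, 0, 0], "roll": 0, "grip": 65}, {"xyz": [40, 0, 0], "roll": 0, "grip": 65}]'

```text
time_s: 16.42
position: [0.4843, 0.2809, 0.0756]
tcp_rot: [[-0.033, 0.999, -0.0], [0.999, 0.033, -0.0], [-0.0, -0.0, -1.0]]
force: [1.1, -0.9, 0.2]
opening: 0.646
grasp_force: 0.0
```

Emit:
move_arm --increments '[{"xyz": [31, -8, 0], "roll": 0, "grip": 65}, {"xyz": [0, 0, 20], "roll": 0, "grip": 65}, {"xyz": [0, 0, 0], "roll": 0, "grip": 65}, {"xyz": [0, 0, 0], "roll": 0, "grip": 65}, {"xyz": [0, 0, 0], "roll": 0, "grip": 65}]'

```text
time_s: 16.83
position: [0.4759, 0.3089, 0.0556]
tcp_rot: [[-0.032, 0.999, -0.001], [0.999, 0.032, -0.0], [-0.0, -0.001, -1.0]]
force: [-0.2, -0.3, 0.7]
opening: 0.648
grasp_force: 0.0
```

```bash
python3 - <<'E'
from fit import *
from go import go
for cam in("top","scene"):
    img,_=bot.capture(cam); show(img,"bar",(.4974,-.0812,.03),.003,cam)
    if cam=="top": cv2.imwrite("pics/t4.png",cv2.resize(img[150:310,160:500,::-1],(800,376),interpolation=cv2.INTER_CUBIC))
go(476.3,310.5,13,1.8)
E
```

```text
top bar [496.1 -81.6] 3.2 IoU 0.614
scene bar [496.4 -80.1] 1.4 IoU 0.751
t 16.93 tcp [476.7 308.7  56.2] yaw 1.8 q6 20.0 open 0.653 gf 0.0
roll(rad) -0.0 tool xyz 1.8 -0.3 43.2 check tx [-0.03  1.  ]
```

View pics/t4.png

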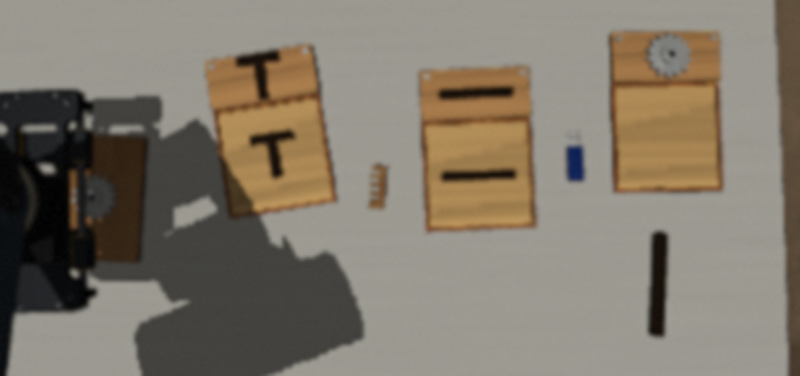

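The bar lies mid-pan in tray_bar at crop (479,175), the T is centred and the bystanders have not moved. Now the gear.

Emit:
move_arm --increments '[{"xyz": [1.5, 0, 20], "roll": 0, "grip": 65}, {"xyz": [0, 0, 15], "roll": 0, "grip": 65}, {"xyz": [0, 0, 8], "roll": 0, "grip": 65}, {"xyz": [0, 0, 0], "roll": 0, "grip": 65}, {"xyz": [0, 0, 0], "roll": 0, "grip": 20}]'

```text
time_s: 17.35
position: [0.4762, 0.3105, 0.0127]
tcp_rot: [[-0.032, 0.999, -0.0], [0.999, 0.032, -0.0], [-0.0, -0.0, -1.0]]
force: [0.1, 0.6, -0.3]
opening: 0.626
grasp_force: 0.0
```

Emit:
move_arm --increments '[{"xyz": [0, 0, 0], "roll": 0, "grip": 20}, {"xyz": [0, 0, 0], "roll": 0, "grip": 20}, {"xyz": [0, 0, 0], "roll": 0, "grip": 20}, {"xyz": [0, 0, 0], "roll": 0, "grip": 20}]'

```text
time_s: 17.68
position: [0.4766, 0.3113, 0.0134]
tcp_rot: [[-0.033, 0.999, 0.002], [0.999, 0.033, 0.0], [0.0, 0.002, -1.0]]
force: [0.1, -1.5, 3.0]
opening: 0.51
grasp_force: 30.0
```

Emit:
move_arm --increments '[{"xyz": [0, 0, -20], "roll": 0, "grip": 20}, {"xyz": [0, 0, -30], "roll": 0, "grip": 20}, {"xyz": [0, 0, -20], "roll": 0, "grip": 20}, {"xyz": [0, 0, 0], "roll": 0, "grip": 20}, {"xyz": [0, 0, 0], "roll": 0, "grip": 20}]'

```text
time_s: 18.1
position: [0.4767, 0.3116, 0.084]
tcp_rot: [[-0.033, 0.999, 0.003], [0.999, 0.033, 0.001], [0.001, 0.003, -1.0]]
force: [-0.3, -0.6, -0.6]
opening: 0.512
grasp_force: 30.0
```

```bash
python3 go.py 533.6 -275 80 1.8
```

```text
t 18.1 tcp [476.7 311.6  84. ] yaw 1.9 q6 20.0 open 0.512 gf 30.0
roll(rad) 0.002 tool xyz -588.1 38.4 4.0 check tx [-0.03  1.  ]
```

Emit:
move_arm --increments '[{"xyz": [-39, 2.5, 0], "roll": 0, "grip": 20}, {"xyz": [-39, 2.5, 0], "roll": 0, "grip": 20}, {"xyz": [-39, 2.5, 0], "roll": 0, "grip": 20}, {"xyz": [-39, 2.5, 0], "roll": 0, "grip": 20}, {"xyz": [-39, 2.5, 0], "roll": 0, "grip": 20}]'

```text
time_s: 18.52
position: [0.4936, 0.1152, 0.0814]
tcp_rot: [[-0.034, 0.999, -0.003], [0.999, 0.034, -0.0], [0.0, -0.003, -1.0]]
force: [0.4, -0.6, 0.5]
opening: 0.511
grasp_force: 30.0
```

Emit:
move_arm --increments '[{"xyz": [-39, 2.5, 0], "roll": 0, "grip": 20}, {"xyz": [-39, 2.5, 0], "roll": 0, "grip": 20}, {"xyz": [-39, 2.5, 0], "roll": 0, "grip": 20}, {"xyz": [-39, 2.5, 0], "roll": 0, "grip": 20}, {"xyz": [-39, 2.5, 0], "roll": 0, "grip": 20}]'

```text
time_s: 18.93
position: [0.5125, -0.0793, 0.0813]
tcp_rot: [[-0.033, 0.999, -0.003], [0.999, 0.033, 0.001], [0.001, -0.003, -1.0]]
force: [0.9, -1.0, -0.1]
opening: 0.513
grasp_force: 30.0
```

Emit:
move_arm --increments '[{"xyz": [-39, 2.5, 0], "roll": 0, "grip": 20}, {"xyz": [-39, 2.5, 0], "roll": 0, "grip": 20}, {"xyz": [-39, 2.5, 0], "roll": 0, "grip": 20}, {"xyz": [-39, 2.5, 0], "roll": 0, "grip": 20}, {"xyz": [-39, 2.5, 0], "roll": 0, "grip": 20}]'

```text
time_s: 19.35
position: [0.5315, -0.2736, 0.081]
tcp_rot: [[-0.033, 0.999, -0.002], [0.999, 0.033, 0.002], [0.002, -0.002, -1.0]]
force: [0.5, 0.5, -0.3]
opening: 0.51
grasp_force: 30.0
```

Emit:
move_arm --increments '[{"xyz": [-2, 1, 25], "roll": 0, "grip": 20}, {"xyz": [0, 0, 20], "roll": 0, "grip": 20}, {"xyz": [0, 0, 0], "roll": 0, "grip": 20}, {"xyz": [0, 0, 0], "roll": 0, "grip": 20}, {"xyz": [0, 0, 0], "roll": 0, "grip": 20}]'

```text
time_s: 19.77
position: [0.5335, -0.2735, 0.0373]
tcp_rot: [[-0.034, 0.999, -0.001], [0.999, 0.034, 0.001], [0.001, -0.001, -1.0]]
force: [0.1, -0.7, -0.0]
opening: 0.508
grasp_force: 30.0
```

```bash
python3 go.py 533.6 -275 8.5 1.8
```

```text
t 19.77 tcp [ 533.5 -273.5   37.3] yaw 1.9 q6 -40.0 open 0.508 gf 30.0
roll(rad) 0.002 tool xyz -1.5 0.1 28.8 check tx [-0.03  1.  ]
```

Emit:
move_arm --increments '[{"xyz": [-1, 0, 16], "roll": 0, "grip": 20}, {"xyz": [0, 0, 9], "roll": 0, "grip": 20}, {"xyz": [0, 0, 3.5], "roll": 0, "grip": 20}, {"xyz": [0, 0, 0], "roll": 0, "grip": 20}, {"xyz": [0, 0, 0], "roll": 0, "grip": 20}]'

```text
time_s: 20.18
position: [0.534, -0.275, 0.0095]
tcp_rot: [[-0.033, 0.999, 0.0], [0.999, 0.033, -0.0], [-0.0, 0.0, -1.0]]
force: [-0.7, 0.2, 0.3]
opening: 0.511
grasp_force: 30.0
```

```bash
python3 go.py 533.6 -275 8 1.8
```

```text
t 20.18 tcp [ 534.  -275.     9.5] yaw 1.9 q6 -40.0 open 0.511 gf 30.0
roll(rad) 0.002 tool xyz 0.1 -0.4 1.5 check tx [-0.03  1.  ]
```

Lower a little, release, lift and withdraw to the left for a last look.

Emit:
move_arm --increments '[{"xyz": [0, 0, 1.2], "roll": 0, "grip": 20}, {"xyz": [0, 0, 0], "roll": 0, "grip": 20}, {"xyz": [0, 0, 0], "roll": 0, "grip": 65}, {"xyz": [0, 0, 0], "roll": 0, "grip": 65}, {"xyz": [0, 0, 0], "roll": 0, "grip": 65}]'

```text
time_s: 20.6
position: [0.5338, -0.2753, 0.008]
tcp_rot: [[-0.033, 0.999, -0.0], [0.999, 0.033, -0.0], [-0.0, -0.0, -1.0]]
force: [0.1, 0.6, 0.8]
opening: 0.622
grasp_force: 0.0
```

Emit:
move_arm --increments '[{"xyz": [0, 0, -20], "roll": 0, "grip": 65}, {"xyz": [0, 0, -40], "roll": 0, "grip": 65}, {"xyz": [0, 0, -40], "roll": 0, "grip": 65}, {"xyz": [40, 0, 0], "roll": 0, "grip": 65}, {"xyz": [40, 0, 0], "roll": 0, "grip": 65}]'

```text
time_s: 21.02
position: [0.5338, -0.198, 0.111]
tcp_rot: [[-0.029, 1.0, 0.008], [1.0, 0.029, -0.005], [-0.005, 0.008, -1.0]]
force: [-0.9, 0.7, -0.3]
opening: 0.649
grasp_force: 0.0
```

Emit:
move_arm --increments '[{"xyz": [40, 0, 0], "roll": 0, "grip": 65}, {"xyz": [40, 0, 0], "roll": 0, "grip": 65}, {"xyz": [40, 0, 0], "roll": 0, "grip": 65}, {"xyz": [40, 0, 0], "roll": 0, "grip": 65}, {"xyz": [40, 0, 0], "roll": 0, "grip": 65}]'

```text
time_s: 21.43
position: [0.5241, 0.0063, 0.108]
tcp_rot: [[-0.032, 0.999, -0.0], [0.999, 0.032, -0.0], [-0.0, -0.0, -1.0]]
force: [0.5, -0.1, -0.1]
opening: 0.647
grasp_force: 0.0
```

Emit:
move_arm --increments '[{"xyz": [40, 0, 0], "roll": 0, "grip": 65}, {"xyz": [40, 0, 0], "roll": 0, "grip": 65}, {"xyz": [40, 0, 0], "roll": 0, "grip": 65}, {"xyz": [40, 0, 0], "roll": 0, "grip": 65}, {"xyz": [40, 0, 0], "roll": 0, "grip": 65}]'

```text
time_s: 21.85
position: [0.5174, 0.2064, 0.1079]
tcp_rot: [[-0.033, 0.999, -0.0], [0.999, 0.033, -0.0], [-0.0, -0.0, -1.0]]
force: [0.9, -0.4, 0.7]
opening: 0.649
grasp_force: 0.0
```

Emit:
move_arm --increments '[{"xyz": [40, 0, 0], "roll": 0, "grip": 65}, {"xyz": [40, 0, 0], "roll": 0, "grip": 65}, {"xyz": [0, 0, 0], "roll": 0, "grip": 65}, {"xyz": [0, 0, 0], "roll": 0, "grip": 65}, {"xyz": [0, 0, 0], "roll": 0, "grip": 65}]'

```text
time_s: 22.27
position: [0.5147, 0.2841, 0.1076]
tcp_rot: [[-0.034, 0.999, -0.001], [0.999, 0.034, -0.001], [-0.001, -0.001, -1.0]]
force: [0.4, 0.2, -0.5]
opening: 0.651
grasp_force: 0.0
```

```bash
python3 - <<'E'
from fit import *
for cam in("top","scene"):
    img,_=bot.capture(cam)
    for n,p in dict(gear=(.534,-.275,0),bar=(.4974,-.0812,.03),tee=(.5175,.127,.155)).items(): show(img,n,p,.003,cam)
    for k,z in(("usb",.009),("comb",.008)):
        for r in bot.trace(k,cam)[:1]: print(cam,k,*rect(r["mask"],z,cam))
    if cam=="top": cv2.imwrite("pics/t5.png",cv2.resize(img[150:310,160:500,::-1],(800,376),interpolation=cv2.INTER_CUBIC))
E
```

```text
top gear [ 533.9 -277.6] -1.2 IoU 0.814
top bar [496.3 -81.2] 4.3 IoU 0.586
top tee [513.1 132.2] 24.4 IoU 0.546
top usb [ 512.2 -178.1] [ 513.4 -178. ] [16.7 45.3] 88.6 137
scene gear [ 534.3 -276.1] 20.8 IoU 0.88
scene bar [496.4 -80.1] 1.4 IoU 0.752
scene tee [519.  127.5] 9.1 IoU 0.849
scene usb [ 508.7 -180.6] [ 511.2 -181. ] [17.5 49.2] 89.9 162
scene comb [483.8  17.8] [484.9  16.7] [18.6 44.2] 80.3 122
```

View pics/t5.png

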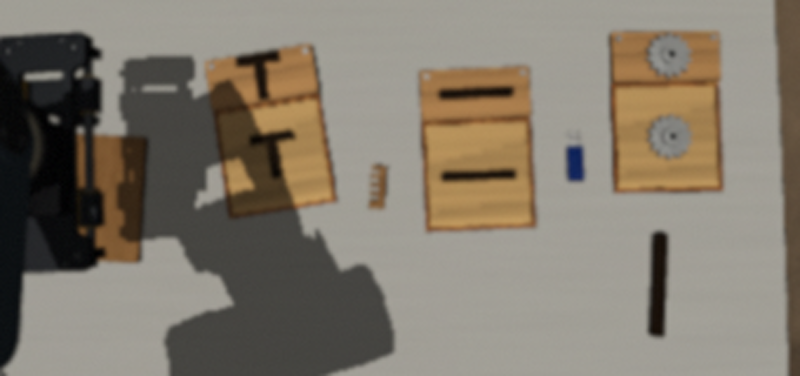

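The gear at crop (670,137), bar at (479,175) and T at (273,152) all lie in the middle of their own trays. The usb and comb have not moved, and the gripper is clear.

```bash
python3 -c "
from rig import bot; print(bot.hand_in())"
```

```text
the job is handed in; nothing more can be done
None
```

The gear (parked on the tile first), T and bar each lie flat within about 2 mm of the middle of their own trays, the memory stick and comb did not move, and the job was handed in at about 23 s of the 86 s allowed; no verdict was returned.

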